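# Dry-fit a turned newel top on its foot

## Task

Dry-fit the newel top on the dark wooden foot: turn the oblong block so that its slot drops over the tenon of the foot, then stack on it the wide disc, next the narrower collar and last the acorn-topped finial, each seated flat and fully home over the spigot of the piece below. Set every piece down rather than letting it drop, and leave the tools and the other things on the bench where they are.

Things in the scene. Friction and masses are not known exactly. Their poses are not given: they have to be found in the camera images.
- foot: dark wooden foot fixed to the bench, 90 x 90 mm, its flat top 20 mm above the bench (a 5 mm wide edge step lies 6 mm lower). On the middle of the top stands a light rectangular tenon, 30 mm long along the foot's x and 14 mm wide along its y, 12 mm high, tapering in steps to 22 x 6 mm at its tip. Origin at the centre of its underside, z up.
- block: light wooden oblong block, 64 mm along its x, 50 mm along its y, 26 mm high without the spigot. Its underside has a central slot 36 mm long along x and 20 mm wide along y, 14 mm deep, which drops over the foot's tenon when the block's x lies along the foot's x, either way round. On its top stands a central round spigot 22 mm in diameter and 8 mm high, tapering to 16 mm at its tip. Mass about 0.1 kg. Origin at the centre of its underside, z up. Starts upright on the bench.
- disc: light wooden round disc, 58 mm in diameter (the widest round piece), 24 mm high without the spigot. On its top stands a central round spigot 22 mm in diameter and 8 mm high, tapering to 16 mm at its tip. Its underside has a central round bore 28 mm wide and 10 mm deep, which takes the spigot of the piece below. Origin at the centre of its underside, z up. Starts upright on the bench.
- collar: light wooden round collar, 44 mm in diameter, 28 mm high without the spigot. On its top stands a central round spigot 22 mm in diameter and 8 mm high, tapering to 16 mm at its tip. Its underside has a central round bore 28 mm wide and 10 mm deep, which takes the spigot of the piece below. Origin at the centre of its underside, z up. Starts upright on the bench.
- finial: light wooden finial: a plain cylinder 40 mm in diameter and 30 mm high, with an acorn on top of it, 60 mm high in all, the acorn up to 38 mm wide; no spigot on top. Its underside has a central round bore 28 mm wide and 10 mm deep, which takes the spigot of the piece below. Origin at the centre of its underside, z up. Starts upright on the bench.
- gouge: bystander, to be left alone: carving gouge lying on the bench, 215 mm long along its x, up to 24 mm thick; origin under its middle.
- spool: bystander, to be left alone: white spool standing upright, 40 mm diameter, 36 mm high; origin at the centre of its underside.
- mallet: bystander, to be left alone: wooden carver's mallet lying on the bench, head 70 mm thick and 100 mm long, handle 24 mm thick towards its +x, 230 mm long over all; origin at the end face of the head, at bench height.
- scroll: bystander, to be left alone: carved scroll ornament standing on the bench, foot 75 x 55 mm, about 130 mm high; origin at the centre of its underside.

How it is judged:
By the outcome, as a careful person would: the job done as asked, in the order asked, and still so for the second after the job is handed in, with the robot touching nothing.
It also fails if it takes over 112 s, if anything falls off the work surface, if the arm or the gripper's body presses on something with over 40 N, if the wrist force passes 120 N, or if a joint passes its speed limit or range.

## Robot

A 7-joint arm with a two-finger parallel gripper is mounted at the origin on the work surface. World frame = base frame: x ahead of the robot, y to its left, z up, the work surface at z = 0. Lengths are in m, angles in rad, forces in N, time in s.
With the tool pointing down it reaches from about 0.4 to 0.85 m from the base axis. Payload 4.5 kg.
Tool frame: the origin (TCP) lies midway between the tips of the shut fingers; the grasp point (between the pads) lies 19 mm behind it; z points along the fingers, y is the line along which they close (so a half turn about z gives the same grasp; the last joint's range is limited). The gripper opens to 88 mm and grips with 3 to 60 N. Pads are 18 mm wide; open, the fingers measure 123 mm over their backs; the gripper's body (75 mm by 187 mm) begins 45 mm behind the grasp point.
Start: joints at [1.255, 0.689, -0.195, 1.565, 0.157, 0.902, -0.215], TCP at [0.214, -0.587, 0.239] pointing down, gripper open.
Joint ranges: [-3.01, 3.01], [-0.46, 2.08], [-1.47, 1.51], [0.13, 2.56], [-1, 4.14], [0.04, 2.09], [-2.66, 2.66]. Speed limits (rad/s): [2.57, 2.57, 3.14, 3.14, 3.14, 3.14, 3.14].

## Interface

Orientations are given as a unit quaternion [x, y, z, w].
In Python, from plant import r gives the robot as it stands.
- The arm moves only by the tool carry_out, never from a script. Its argument "plan" is a list of rows, each an object with "rot": the turn, a rotation vector about the tool's x, y, z in rad, a list of three; "xyz": the shift along the tool's x, y, z in m, a list of three; "grip": the closure in counts, from 0 (fully open) to 255 (shut). In form: [{"rot": [wx, wy, wz], "xyz": [dx, dy, dz], "grip": grip}, ...]. A call has 1 to 8 rows; each row is the pose to reach, as a shift and turn from the pose commanded when the call began, along the tool's axes at that moment; what a row does not reach only later rows make up. A row lasts 1/12 s, in which the tool goes at most 41.7 mm and 7.16 degrees, less where a joint would pass 70% of its speed; a pose out of reach is approached as far as the arm can. A call with a gripper value outside its range is refused whole. The fingers move at their own pace and stop on an object; "squeeze" is the grip in N (left out, the last holds). Time passes only in rows, so rows that repeat a pose let the fingers close. It gives the time, the measured TCP pose, the force, the opening and the grip force at its end, in the units of the state.
- r.get_state(): the state, without advancing time (a new reading comes with each control period).
- r.snapshot(name): name is "scene" or "top" or "wrist"; returns the picture (400x640x3 uint8, red, green, blue); there is no depth.
- r.camera_params(name): a dict with "fx", "fy", "cx", "cy" (pixels), "position" and "attitude" of the camera in the world; the wrist camera has in their place "hand_eye" (4x4, takes a point from camera to tool coordinates, whose origin is the TCP and whose axes are the flange's). Camera axes: x right, y down, z forward; pixel columns grow to the right and rows downward; lengths in m; the calibration is good to about 2 mm. A picture is of the moment at which its call begins: read the wrist's pose just before it. camera_params takes no time and is no camera call.
- r.finish_job(): hands the job in; it is judged then, once.
The state is a dict: "clock": time; "q": joint angles; "qd": joint speeds; "joint_torque": joint torques, N m; "tool_pos": TCP position; "eef_rot": TCP orientation; "contact_force": force on the tool from outside, world axes, zero at the start; "moment": the same for the moment, N m; "opening": opening from 0.0 (shut) to 1.0 (fully open); "finger_force": force on a finger pad.
Only numpy, scipy, OpenCV 4.12 (cv2) and the standard library are available. Lean on these libraries where they do the work, as an engineer would, in place of code of your own. Each camera call takes 0.05 s, during which the arm holds its last target. There are 200 camera calls.

## Working session

There is one attempt and no reset: what is moved stays moved. The work goes in short steps, Python scripts to look and compute and a tool call to move; the robot and the scene stay as the last step left them, time stands still between calls to the robot, and variables do not carry over. Pictures are saved under pics/ and viewed, at most 14 in all, crops included, and the job is handed in when it is done.

Besides the shell and the picture viewer there is one more tool, called as a command line: name --argument value ..., lists and objects as JSON in quotes. carry_out: Moves the arm, as the interface text tells. Its arguments: {"type":"object","properties":{"plan":{"type":"array"},"squeeze":{"type":"number"}},"required":["plan"]}

```bash
ls; mkdir -p pics; python3 - <<'E'
from plant import r
import cv2
print(r.get_state())
for n in("top","scene"):
    print(n,r.camera_params(n)); cv2.imwrite(f"pics/{n}0.png",r.snapshot(n)[:,:,::-1])
print(r.camera_params("wrist"))
E
```

```text
pics
{'clock': 0.0, 'q': array([ 1.2548426 ,  0.68997642, -0.19449918,  1.56635136,  0.15730351,
        0.90251103, -0.2151006 ]), 'qd': array([-8.37597095e-04, -9.13913211e-04, -6.13600629e-04,  8.17353208e-04,
       -6.62977670e-05, -3.11601737e-03,  4.49596444e-04]), 'joint_torque': array([ 6.62927941e-04, -5.27572417e+01, -1.26711611e+00, -1.53430349e+01,
       -5.27630048e-02,  6.77433360e-03,  1.59090405e-04]), 'tool_pos': array([ 0.21389025, -0.5865788 ,  0.23791243]), 'eef_rot': array([ 9.84740981e-01,  1.74023962e-01, -2.34587484e-04, -8.97305748e-04]), 'contact_force': array([-0.36702251,  0.26522808,  0.0245459 ]), 'moment': array([-0.02889444,  0.07074839,  0.01862435]), 'finger_force': 0.0, 'opening': 1.0037980573537402}
top {'fx': 382.46958496894524, 'fy': 382.46958496894524, 'cx': 322.5124372854487, 'cy': 198.9143659421818, 'position': array([0.30564822, 0.0191212 , 0.91754718]), 'attitude': array([-0.68552461,  0.72101113, -0.07402948,  0.06869206])}
scene {'fx': 466.1933116203739, 'fy': 466.1933116203739, 'cx': 312.7507061437981, 'cy': 198.361645285506, 'position': array([1.13525097, 0.36878948, 0.85906862]), 'attitude': array([ 0.46430616,  0.8109417 , -0.30783261, -0.17897609])}
{'fx': 356.83598022161317, 'fy': 356.83598022161317, 'cx': 321.0276820618594, 'cy': 197.31721159230048, 'hand_eye': array([[-9.13043277e-04, -9.50961728e-01, -3.09307223e-01,
         8.13609241e-02],
       [ 9.99999479e-01, -7.27222257e-04, -7.16059149e-04,
         1.33892367e-04],
       [ 4.56009749e-04, -3.09307716e-01,  9.50961897e-01,
        -1.44631558e-01],
       [ 0.00000000e+00,  0.00000000e+00,  0.00000000e+00,
         1.00000000e+00]])}
```

View pics/top0.png

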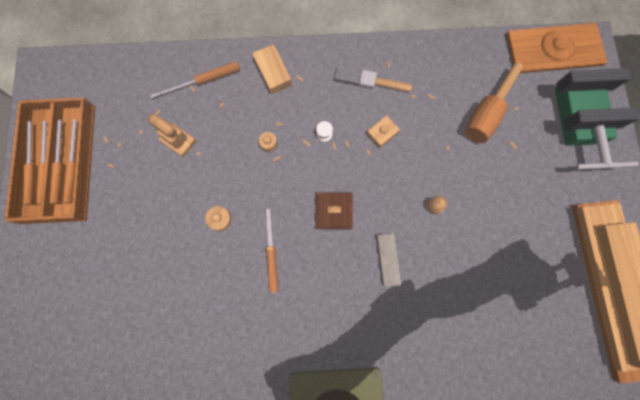

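View pics/scene0.png

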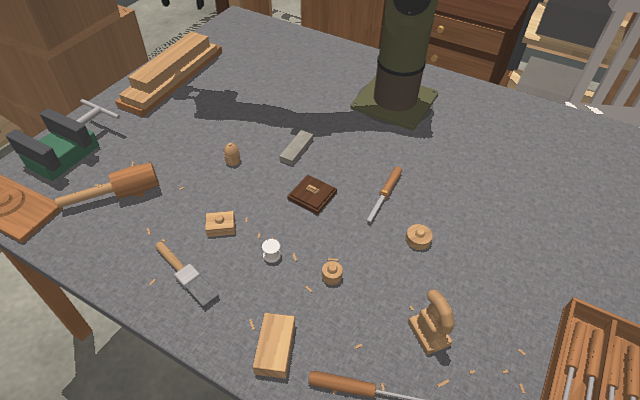

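Top view: foot ~(334,210), block ~(383,131), disc ~(217,218), collar ~(267,141), finial ~(437,205), spool (324,131), gouge (270,250). Enlarging.

```bash
cat > h.py <<'E'
from plant import r
import numpy as np, cv2
from scipy.spatial.transform import Rotation as R
def cam(n, st=None):
    c=r.camera_params(n)
    if n!="wrist": return c,R.from_quat(c["attitude"]).as_matrix(),c["position"]
    st=st or r.get_state(); T=c["hand_eye"]; Rt=R.from_quat(st["eef_rot"]).as_matrix()
    return c,Rt@T[:3,:3],st["tool_pos"]+Rt@T[:3,3]
def px2w(n,u,v,z,st=None):
    c,Rm,p=cam(n,st); d=Rm@[(u-c["cx"])/c["fx"],(v-c["cy"])/c["fy"],1.]
    return p+d*(z-p[2])/d[2]
def w2px(n,P,st=None):
    c,Rm,p=cam(n,st); q=Rm.T@(np.asarray(P)-p)
    return np.array([c["cx"]+c["fx"]*q[0]/q[2],c["cy"]+c["fy"]*q[1]/q[2]])
def go(goal,yaw):
    """shift in tool axes and turn about tool z to reach a tool-down pose with tool y (closing line) at world angle yaw (mod pi)"""
    st=r.get_state(); M=R.from_quat(st["eef_rot"]).as_matrix()
    x=M.T@(np.array(goal)-st["tool_pos"])
    out=[]
    for k in (0,1):
        a=yaw+k*np.pi; y=np.array([np.cos(a),np.sin(a),0]); z=np.array([0,0,-1.])
        D=np.c_[np.cross(y,z),y,z]; out.append(R.from_matrix(M.T@D).as_rotvec().round(4))
    print("xyz",x.round(4),"rot",min(out,key=np.linalg.norm),"q7",st["q"][6].round(2))
E
python3 - <<'E'
from h import *
im=cv2.imread("pics/top0.png")
cv2.imwrite("pics/top0c.png",cv2.resize(im[95:245,192:458],None,fx=3,fy=3,interpolation=cv2.INTER_CUBIC))
for n,u,v,z in [("foot",334,210,.032),("block",383,129,.034),("disc",216,217,.032),("collar",267,140,.036),("finial",437,204,.04),("spool",324,128,.036)]:
    print(n,px2w("top",u,v,z).round(4))
E
```

```text
foot [ 0.459  -0.0179  0.032 ]
block [ 0.6538 -0.1492  0.034 ]
disc [0.4563 0.2588 0.032 ]
collar [0.6388 0.1351 0.036 ]
finial [ 0.4598 -0.2588  0.04  ]
spool [ 0.6628 -0.0048  0.036 ]
```

View pics/top0c.png

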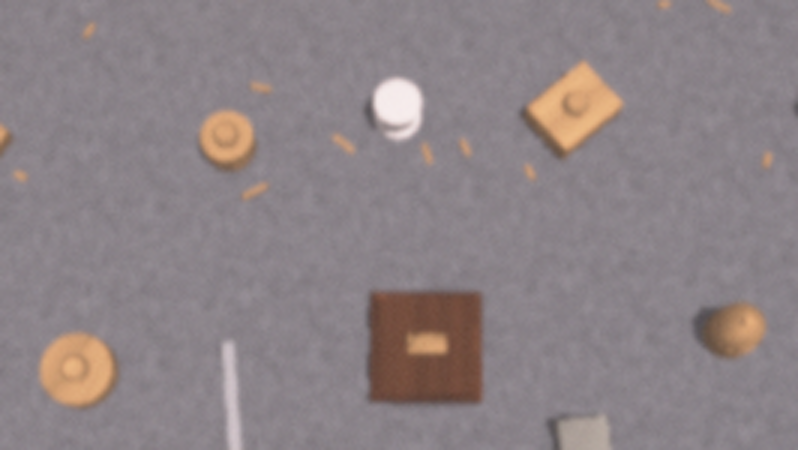

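Crop shows the block's top-face corners at about (585,62),(622,103),(563,152),(526,110). The tenon's long axis runs roughly along the image x-axis, centre (427,343).

```bash
python3 - <<'E'
from h import *
f=lambda u,v,z:px2w("top",192+u/3-.33,95+v/3-.33,z)
c=[f(u,v,.026) for u,v in [(526,110),(585,62),(622,103),(563,152)]]
print("block c",np.mean(c,0).round(4))
for i in range(4):
    d=c[(i+1)%4]-c[i]; print(np.linalg.norm(d).round(4),np.degrees(np.arctan2(d[1],d[0])).round(1))
F=[f(u,v,.014) for u,v in [(371,292),(482,292),(482,402),(371,402)]]
print("foot",np.mean(F,0).round(4))
for i in range(4):
    d=F[(i+1)%4]-F[i]; print(np.linalg.norm(d).round(4),np.degrees(np.arctan2(d[1],d[0])).round(1))
print("tenon",f(427,343,.03))
E
```

```text
block c [ 0.6538 -0.1505  0.026 ]
0.0655 -52.7
0.0465 -143.8
0.0656 127.5
0.0467 36.1
foot [ 0.4618 -0.0182  0.014 ]
0.0896 -92.9
0.0892 176.2
0.0878 87.1
0.0892 -2.7
tenon [ 0.4617603  -0.01808176  0.03      ]
```

```bash
python3 - <<'E'
from h import *
d=np.radians
go([.654,-.150,.16],d(37)); go([.462,-.018,.16],d(-3))
E
```

```text
xyz [ 0.5631 -0.2592  0.0784] rot [-1.3000e-03  1.2000e-03  1.2749e+00] q7 -0.22
xyz [ 0.4279 -0.449   0.0787] rot [-1.5000e-03 -8.0000e-04 -1.1686e+00] q7 -0.22
```

carry_out --plan '[{"rot": [0, 0, -1.169], "xyz": [0.428, -0.449, 0.079], "grip": 0}, {"rot": [0, 0, -1.169], "xyz": [0.428, -0.449, 0.079], "grip": 0}, {"rot": [0, 0, -1.169], "xyz": [0.428, -0.449, 0.079], "grip": 0}, {"rot": [0, 0, -1.169], "xyz": [0.428, -0.449, 0.079], "grip": 0}, {"rot": [0, 0, -1.169], "xyz": [0.428, -0.449, 0.079], "grip": 0}, {"rot": [0, 0, -1.169], "xyz": [0.428, -0.449, 0.079], "grip": 0}, {"rot": [0, 0, -1.169], "xyz": [0.428, -0.449, 0.079], "grip": 0}, {"rot": [0, 0, -1.169], "xyz": [0.428, -0.449, 0.079], "grip": 0}]'

```text
clock: 0.77
tool_pos: [0.3467, -0.2823, 0.1964]
eef_rot: [0.779, 0.627, 0.0, -0.0]
contact_force: [0.9, -0.0, -0.6]
opening: 1.002
finger_force: 0.0
```

```bash
python3 - <<'E'
from h import *
go([.462,-.018,.16],np.radians(-3))
E
```

```text
xyz [0.2829 0.0561 0.0364] rot [ 0.     -0.0002 -0.1631] q7 -0.09
```

carry_out --plan '[{"rot": [0, 0, -0.163], "xyz": [0.283, 0.056, 0.036], "grip": 0}, {"rot": [0, 0, -0.163], "xyz": [0.283, 0.056, 0.036], "grip": 0}, {"rot": [0, 0, -0.163], "xyz": [0.283, 0.056, 0.036], "grip": 0}, {"rot": [0, 0, -0.163], "xyz": [0.283, 0.056, 0.036], "grip": 0}, {"rot": [0, 0, -0.163], "xyz": [0.283, 0.056, 0.036], "grip": 0}, {"rot": [0, 0, -0.163], "xyz": [0.283, 0.056, 0.036], "grip": 0}, {"rot": [0, 0, -0.163], "xyz": [0.283, 0.056, 0.036], "grip": 0}, {"rot": [0, 0, -0.163], "xyz": [0.283, 0.056, 0.036], "grip": 0}]'

```text
clock: 1.43
tool_pos: [0.4674, -0.0097, 0.1604]
eef_rot: [0.723, 0.691, 0.005, -0.001]
contact_force: [1.1, 0.2, -0.1]
opening: 0.997
finger_force: 0.0
```

```bash
cat >> h.py <<'E'
def snap(name,box=None,k=1):
    st=r.get_state(); im=r.snapshot("wrist")[:,:,::-1]
    np.save(f"pics/{name}.npy",np.r_[st["tool_pos"],st["eef_rot"]])
    print("pose",st["tool_pos"].round(4),"qd",np.abs(st["qd"]).max().round(3))
    if box: im=im[box[1]:box[3],box[0]:box[2]]
    cv2.imwrite(f"pics/{name}.png",cv2.resize(im,None,fx=k,fy=k,interpolation=cv2.INTER_CUBIC))
def ld(name):
    a=np.load(f"pics/{name}.npy"); return dict(tool_pos=a[:3],eef_rot=a[3:])
E
python3 - <<'E'
from h import *
snap("foot1"); go([.462,-.018,.16],np.radians(-3))
E
```

```text
pose [ 0.4674 -0.0097  0.1604] qd 0.113
xyz [-0.0036 -0.0029  0.0003] rot [ 0.0018 -0.0034  0.0039] q7 -0.57
```

View pics/foot1.png

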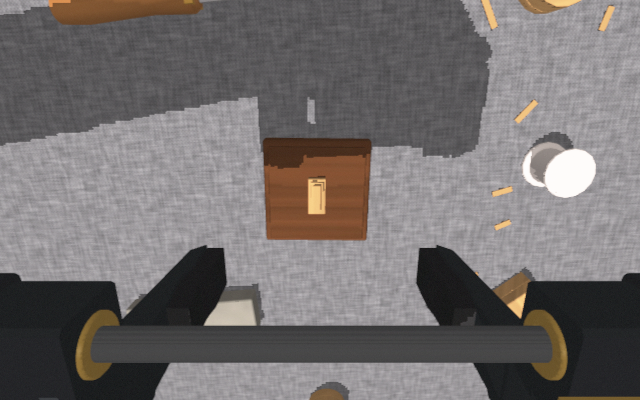

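Foot sits at pixels (264–371, 139–240), tenon about (316,196). Re-snap settled, enlarged.

```bash
python3 - <<'E'
from h import *
snap("foot2",(240,125,400,265),4)
E
```

```text
pose [ 0.4651 -0.0146  0.1603] qd 0.09
```

View pics/foot2.png

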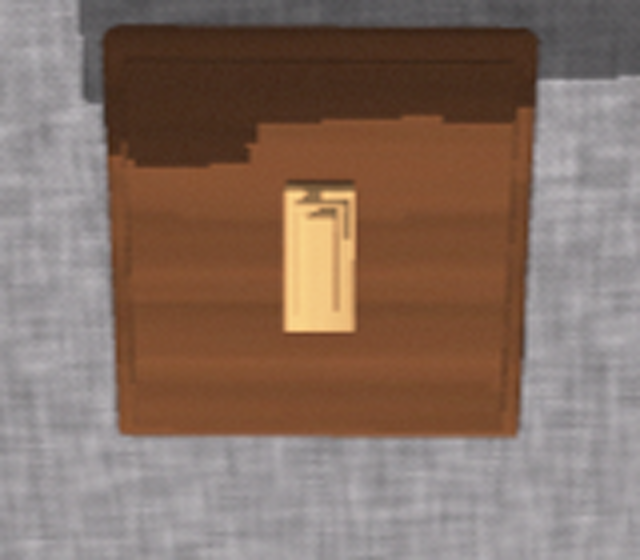

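```bash
cat >> h.py <<'E'
def proj(name,box,k,P):
    st=ld(name); return np.array([(w2px("wrist",p,st)-box[:2]+.5)*k-.5 for p in P])
def rect(x,y,yaw,a,b,z):
    c,s=np.cos(yaw),np.sin(yaw)
    return [[x+c*i*a/2-s*j*b/2,y+s*i*a/2+c*j*b/2,z] for i,j in((1,1),(1,-1),(-1,-1),(-1,1))]
E
python3 - <<'E'
from h import *
from scipy.optimize import least_squares
x,y,w=.4618,-.0182,np.radians(87)
b=(240,125)
def show(x,y,w):
    for s in [(.09,.09,0),(.09,.09,.014),(.08,.08,.02),(.03,.014,.02),(.022,.006,.032)]: print(s,proj("foot2",b,4,rect(x,y,w,*s)).round().tolist())
print(cam("wrist",ld("foot2"))[2]); show(x,y,w)
E
```

```text
[0.46973586 0.0653912  0.30522047]
(0.09, 0.09, 0) [[94.0, 25.0], [519.0, 26.0], [502.0, 419.0], [112.0, 418.0]]
(0.09, 0.09, 0.014) [[84.0, 34.0], [528.0, 35.0], [509.0, 443.0], [103.0, 443.0]]
(0.08, 0.08, 0.02) [[105.0, 63.0], [506.0, 64.0], [490.0, 433.0], [121.0, 433.0]]
(0.03, 0.014, 0.02) [[271.0, 186.0], [340.0, 186.0], [339.0, 324.0], [273.0, 324.0]]
(0.022, 0.006, 0.032) [[290.0, 220.0], [320.0, 220.0], [320.0, 325.0], [290.0, 325.0]]
```

```bash
python3 - <<'E'
from h import *
from scipy.optimize import least_squares
b=(240,125); obs=np.array([[518,436],[120,434],[337,212],[303,212],[303,312],[337,312],[520,62],[126,62]])
def pr(p):
    A=proj("foot2",b,4,rect(*p,.09,.09,.014));T=proj("foot2",b,4,rect(*p,.022,.006,.032));F=proj("foot2",b,4,rect(*p,.08,.08,.02))
    return np.array([A[2],A[3],T[1],T[0],T[3],T[2],F[1],F[0]])
s=least_squares(lambda p:(pr(p)-obs).ravel(),[.4618,-.0182,1.518])
print(s.x,np.degrees(s.x[2]),(pr(s.x)-obs).round(1).tolist())
go([.654,-.150,.16],np.radians(37))
E
```

```text
[ 0.46498486 -0.01679061  1.51450177] 86.77455964928456 [[4.5, 1.7], [-3.8, 1.3], [-1.0, 0.2], [2.6, -0.0], [2.3, 5.4], [-2.0, 5.6], [2.4, -4.8], [-5.0, -7.5]]
xyz [-1.216e-01  1.973e-01  1.000e-04] rot [-2.00e-04 -7.00e-04 -6.99e-01] q7 -0.57
```

carry_out --plan '[{"rot": [0, 0, -0.7], "xyz": [-0.122, 0.197, 0], "grip": 0}, {"rot": [0, 0, -0.7], "xyz": [-0.122, 0.197, 0], "grip": 0}, {"rot": [0, 0, -0.7], "xyz": [-0.122, 0.197, 0], "grip": 0}, {"rot": [0, 0, -0.7], "xyz": [-0.122, 0.197, 0], "grip": 0}, {"rot": [0, 0, -0.7], "xyz": [-0.122, 0.197, 0], "grip": 0}, {"rot": [0, 0, -0.7], "xyz": [-0.122, 0.197, 0], "grip": 0}, {"rot": [0, 0, -0.7], "xyz": [-0.122, 0.197, 0], "grip": 0}, {"rot": [0, 0, -0.7], "xyz": [-0.122, 0.197, 0], "grip": 0}]'

```text
clock: 2.2
tool_pos: [0.6515, -0.1568, 0.1595]
eef_rot: [0.451, 0.893, -0.001, -0.001]
contact_force: [-0.9, -0.0, -0.5]
opening: 1.0
finger_force: 0.0
```

```bash
python3 - <<'E'
from h import *
r.snapshot("top");r.snapshot("top")
snap("blk",(240,100,400,260),3.5)
for s in [(.064,.05,0),(.064,.05,.026),(.016,.016,.034)]: print(proj("blk",(240,100),3.5,rect(.6538,-.1505,np.radians(-53),*s)).round().tolist())
E
```

```text
pose [ 0.6509 -0.1538  0.1602] qd 0.021
[[397.0, 387.0], [204.0, 388.0], [197.0, 141.0], [402.0, 140.0]]
[[406.0, 424.0], [197.0, 425.0], [189.0, 159.0], [412.0, 158.0]]
[[337.0, 339.0], [266.0, 340.0], [266.0, 272.0], [337.0, 271.0]]
```

View pics/blk.png

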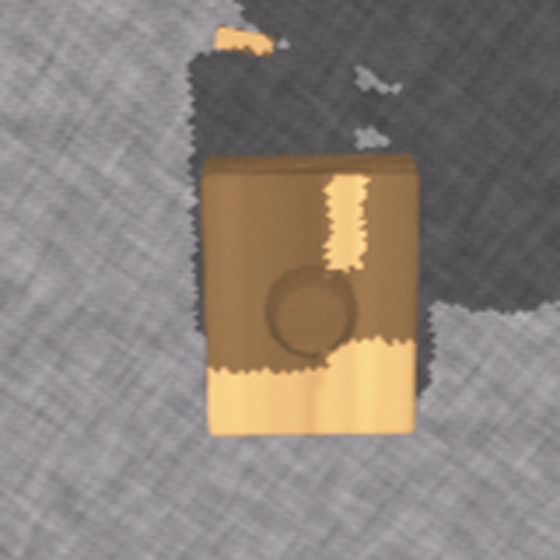

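Block's top face in crop: (204,172),(417,169),(413,434),(209,436).

```bash
python3 - <<'E'
from h import *
from scipy.optimize import least_squares
obs=np.array([[413,434],[209,436],[204,172],[417,169]])
f=lambda p:(proj("blk",(240,100),3.5,rect(*p,.064,.05,.026))-obs).ravel()
s=least_squares(f,[.654,-.15,-.92]); print(s.x,np.degrees(s.x[2]),f(s.x).round(1))
x,y,w=s.x; go([x,y,.012],w+np.pi/2)
E
```

```text
[ 0.65723529 -0.15130833 -0.92083131] -52.75974775009737 [ 2.2  0.2 -1.7 -0.  -5.  -0.4  4.5  0.5]
xyz [-0.0024  0.0062  0.1485] rot [-0.0016 -0.0012 -0.0077] q7 0.33
```

carry_out --plan '[{"rot": [0, 0, -0.008], "xyz": [-0.0025, 0.006, 0.04], "grip": 0}, {"rot": [0, 0, -0.008], "xyz": [-0.0025, 0.006, 0.08], "grip": 0}, {"rot": [0, 0, -0.008], "xyz": [-0.0025, 0.006, 0.11], "grip": 0}, {"rot": [0, 0, -0.008], "xyz": [-0.0025, 0.006, 0.13], "grip": 0}, {"rot": [0, 0, -0.008], "xyz": [-0.0025, 0.006, 0.145], "grip": 0}, {"rot": [0, 0, -0.008], "xyz": [-0.0025, 0.006, 0.154], "grip": 0}, {"rot": [0, 0, -0.008], "xyz": [-0.0025, 0.006, 0.154], "grip": 0}, {"rot": [0, 0, -0.008], "xyz": [-0.0025, 0.006, 0.154], "grip": 0}]' --squeeze 25

```text
clock: 3.02
tool_pos: [0.6595, -0.1516, 0.0075]
eef_rot: [0.444, 0.896, 0.0, 0.0]
contact_force: [0.1, 0.6, -0.0]
opening: 1.0
finger_force: 0.0
```

carry_out --plan '[{"rot": [0, 0, 0], "xyz": [0, 0, 0], "grip": 255}, {"rot": [0, 0, 0], "xyz": [0, 0, 0], "grip": 255}, {"rot": [0, 0, 0], "xyz": [0, 0, 0], "grip": 255}, {"rot": [0, 0, 0], "xyz": [0, 0, 0], "grip": 255}, {"rot": [0, 0, 0], "xyz": [0, 0, 0], "grip": 255}, {"rot": [0, 0, 0], "xyz": [0, 0, 0], "grip": 255}]'

```text
clock: 3.52
tool_pos: [0.6592, -0.1521, 0.0069]
eef_rot: [0.444, 0.896, -0.0, 0.0]
contact_force: [0.3, -0.7, 0.5]
opening: 0.575
finger_force: 0.2
```

```bash
python3 - <<'E'
from h import *
M=R.from_quat(r.get_state()["eef_rot"]).as_matrix(); print(r.get_state()["tool_pos"],r.get_state()["opening"]*88, np.degrees(np.arctan2(M[1,1],M[0,1])))
go([.465,-.0168,.09],np.radians(86.77-90))
E
```

```text
[ 0.65916672 -0.15207487  0.00689561] 50.58549774204653 37.23722435144927
xyz [ 0.2252 -0.0727 -0.0832] rot [2.000e-04 4.000e-04 7.063e-01] q7 0.24
```

carry_out --plan '[{"rot": [0, 0, 0], "xyz": [0, 0, 0], "grip": 255}, {"rot": [0, 0, 0], "xyz": [0, 0, 0], "grip": 255}, {"rot": [0, 0, 0], "xyz": [0, 0, 0], "grip": 255}, {"rot": [0, 0, 0], "xyz": [0, 0, 0], "grip": 255}]'

```text
clock: 3.85
tool_pos: [0.6591, -0.1521, 0.0068]
eef_rot: [0.444, 0.896, -0.0, 0.0]
contact_force: [-1.2, -0.9, 2.9]
opening: 0.564
finger_force: 25.0
```

```bash
python3 - <<'E'
from h import *
ps=[]
for i in range(4):
    st=r.get_state(); ps.append(st["tool_pos"]); r.snapshot("top")
print(np.array(ps).round(4),st["opening"]*88)
M=R.from_quat(st["eef_rot"]).as_matrix(); print("block in tool",(M.T@(np.array([.65724,-.15131,0])-np.mean(ps,0))).round(4),np.degrees(np.arctan2(M[1,1],M[0,1])))
go([.465,-.0168,.09],np.radians(86.77-90))
E
```

```text
[[ 0.6591 -0.1521  0.0068]
 [ 0.6591 -0.1521  0.0068]
 [ 0.6591 -0.1521  0.0068]
 [ 0.6591 -0.1521  0.0068]] 49.76794259620486
block in tool [ 0.0017 -0.001   0.0068] 37.235584313924846
xyz [ 0.2251 -0.0727 -0.0832] rot [-0.000e+00  3.000e-04  7.063e-01] q7 0.24
```

carry_out --plan '[{"rot": [0, 0, 0], "xyz": [0, 0, -0.03], "grip": 255}, {"rot": [0, 0, 0], "xyz": [0, 0, -0.07], "grip": 255}, {"rot": [0, 0, 0.706], "xyz": [0.224, -0.074, -0.083], "grip": 255}, {"rot": [0, 0, 0.706], "xyz": [0.224, -0.074, -0.083], "grip": 255}, {"rot": [0, 0, 0.706], "xyz": [0.224, -0.074, -0.083], "grip": 255}, {"rot": [0, 0, 0.706], "xyz": [0.224, -0.074, -0.083], "grip": 255}, {"rot": [0, 0, 0.706], "xyz": [0.224, -0.074, -0.083], "grip": 255}, {"rot": [0, 0, 0.706], "xyz": [0.224, -0.074, -0.083], "grip": 255}]'

```text
clock: 4.72
tool_pos: [0.461, -0.0162, 0.09]
eef_rot: [0.728, 0.686, -0.0, -0.001]
contact_force: [-0.8, 1.4, -0.9]
opening: 0.567
finger_force: 25.0
```

```bash
python3 - <<'E'
from h import *
for i in range(3): r.snapshot("top")
snap("bf"); go([.4649,-.0185,.09],np.radians(-3.23))
E
```

```text
pose [ 0.463  -0.0164  0.0898] qd 0.091
xyz [-0.001   0.     -0.0004] rot [ 0.0005 -0.0001  0.0035] q7 -0.68
```

View pics/bf.png

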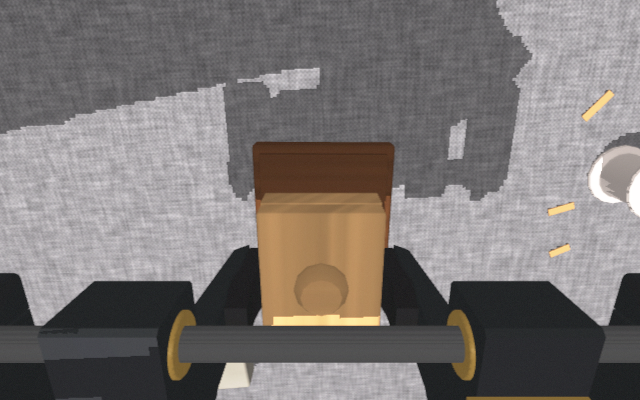

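```bash
python3 - <<'E'
from h import *
st=ld("bf");M=R.from_quat(st["eef_rot"]).as_matrix();q=lambda p:w2px("wrist",st["tool_pos"]+M@np.array(p),st).round(1)
print(q([.0017,0,-.0272]),q([.0007,0,-.0272]),"far top edge",q([.0017-.032,-.025,-.0192]),q([.0017-.032,.025,-.0192]),"near",q([.0017+.032,-.025,-.0192]))
F=rect(.46498,-.01679,1.5145,.09,.09,.014);print([w2px("wrist",p,st).round(1) for p in F])
snap("bf2",(230,120,430,320),3); go([.4649,-.0185,.09],np.radians(-3.23))
E
```

```text
[318.7 299.1] [318.7 301.3] far top edge [261.  352.5] [377.2 352.5] near [251.9 213.1]
[array([250.8, 142.2]), array([396.3, 142.9]), array([387.3, 271.9]), array([258.1, 271.3])]
pose [ 0.4649 -0.0175  0.0896] qd 0.051
xyz [-0.0002 -0.001  -0.0005] rot [ 0.0016 -0.0002  0.0014] q7 -0.68
```

View pics/bf2.png

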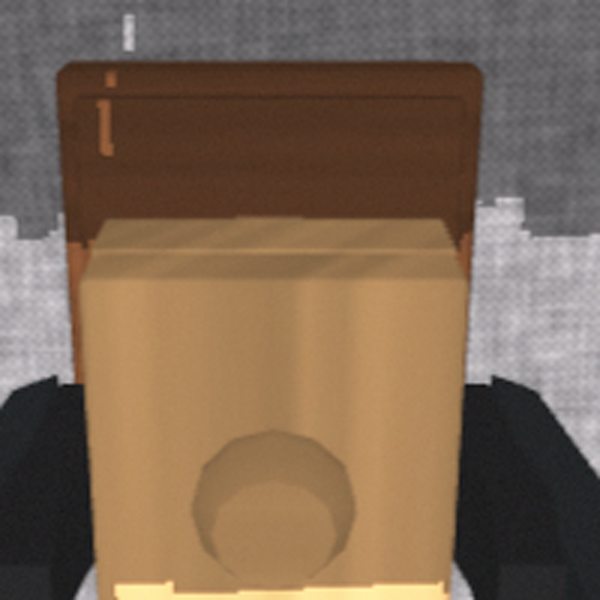

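```bash
python3 - <<'E'
from h import *
c=r.camera_params("wrist"); print(c)
st=ld("bf2");M=R.from_quat(st["eef_rot"]).as_matrix();print(st, R.from_matrix(M).as_euler("xyz",True))
q=lambda p:w2px("wrist",st["tool_pos"]+M@np.array(p),st).round(1)
print(q([.0017,0,-.0272]),[w2px("wrist",p,st).round(1) for p in rect(.46498,-.01679,1.5145,.09,.09,.014)])
E
```

```text
{'fx': 356.83598022161317, 'fy': 356.83598022161317, 'cx': 321.0276820618594, 'cy': 197.31721159230048, 'hand_eye': array([[-9.12641725e-04, -9.51176506e-01, -3.08646112e-01,
         8.05978622e-02],
       [ 9.99999402e-01, -6.82182630e-04, -8.54587436e-04,
         1.02268155e-03],
       [ 6.02310475e-04, -3.08646707e-01,  9.51176559e-01,
        -1.44629646e-01],
       [ 0.00000000e+00,  0.00000000e+00,  0.00000000e+00,
         1.00000000e+00]])}
{'tool_pos': array([ 0.46491109, -0.01753627,  0.0896433 ]), 'eef_rot': array([7.25562458e-01, 6.88156277e-01, 1.98195915e-04, 1.37399380e-04])} [ 1.79972947e+02 -5.64377981e-03  8.69686821e+01]
[318.7 299.1] [array([247. , 140.7]), array([392.8, 141.1]), array([384.4, 270.5]), array([254.9, 270.2])]
```

```bash
python3 - <<'E'
from h import *
for i in range(2): r.snapshot("top")
go([.4643,-.0190,.0268],np.radians(-3.23))
E
```

```text
xyz [-0.     -0.002   0.0626] rot [ 0.0017 -0.0002 -0.0009] q7 -0.68
```

carry_out --plan '[{"rot": [0, 0, 0], "xyz": [0, -0.002, 0.015], "grip": 255}, {"rot": [0, 0, 0], "xyz": [0, -0.002, 0.03], "grip": 255}, {"rot": [0, 0, 0], "xyz": [0, -0.002, 0.04], "grip": 255}, {"rot": [0, 0, 0], "xyz": [0, -0.002, 0.045], "grip": 255}, {"rot": [0, 0, 0], "xyz": [0, -0.002, 0.045], "grip": 255}, {"rot": [0, 0, 0], "xyz": [0, -0.002, 0.045], "grip": 255}, {"rot": [0, 0, 0], "xyz": [0, -0.002, 0.045], "grip": 255}]'

```text
clock: 5.65
tool_pos: [0.4632, -0.0185, 0.0449]
eef_rot: [0.727, 0.687, 0.0, 0.0]
contact_force: [-0.2, -0.3, -0.7]
opening: 0.565
finger_force: 25.0
```

```bash
python3 - <<'E'
from h import *
for i in range(3): go([.4643,-.0190,.0268],np.radians(-3.23)); r.snapshot("top")
E
```

```text
xyz [-0.0004  0.0011  0.0181] rot [ 0.001  -0.0002 -0.0002] q7 -0.72
xyz [-0.0005  0.0012  0.0183] rot [ 0.0011 -0.0003 -0.0002] q7 -0.72
xyz [-0.0005  0.0012  0.0183] rot [ 0.0012 -0.0002 -0.0001] q7 -0.72
```

carry_out --plan '[{"rot": [0, 0, 0], "xyz": [-0.0005, 0.001, 0.004], "grip": 255}, {"rot": [0, 0, 0], "xyz": [-0.0005, 0.001, 0.008], "grip": 255}, {"rot": [0, 0, 0], "xyz": [-0.0005, 0.001, 0.011], "grip": 255}, {"rot": [0, 0, 0], "xyz": [-0.0005, 0.001, 0.014], "grip": 255}, {"rot": [0, 0, 0], "xyz": [-0.0005, 0.001, 0.016], "grip": 255}, {"rot": [0, 0, 0], "xyz": [-0.0005, 0.001, 0.018], "grip": 255}, {"rot": [0, 0, 0], "xyz": [-0.0005, 0.001, 0.0185], "grip": 255}, {"rot": [0, 0, 0], "xyz": [-0.0005, 0.001, 0.0185], "grip": 255}]'

```text
clock: 6.47
tool_pos: [0.4634, -0.0188, 0.0266]
eef_rot: [0.727, 0.687, -0.0, 0.0]
contact_force: [-1.1, 1.2, 7.4]
opening: 0.564
finger_force: 25.0
```

```bash
python3 - <<'E'
from h import *
for i in range(3): r.snapshot("top")
s=r.get_state(); print(s["tool_pos"],s["contact_force"])
E
```

```text
[ 0.46344502 -0.01877947  0.02662915] [-0.38255263 -0.19149715  8.0930879 ]
```

carry_out --plan '[{"rot": [0, 0, 0], "xyz": [0, 0, 0], "grip": 90}, {"rot": [0, 0, 0], "xyz": [0, 0, 0], "grip": 60}, {"rot": [0, 0, 0], "xyz": [0, 0, 0], "grip": 30}, {"rot": [0, 0, 0], "xyz": [0, 0, 0], "grip": 0}, {"rot": [0, 0, 0], "xyz": [0, 0, 0], "grip": 0}, {"rot": [0, 0, 0], "xyz": [0, 0, -0.02], "grip": 0}, {"rot": [0, 0, 0], "xyz": [0, 0, -0.06], "grip": 0}, {"rot": [0, 0, 0], "xyz": [0, 0, -0.1], "grip": 0}]'

```text
clock: 7.28
tool_pos: [0.4623, -0.0188, 0.1264]
eef_rot: [0.726, 0.687, -0.002, -0.001]
contact_force: [0.4, -0.1, -0.5]
opening: 1.002
finger_force: 0.0
```

carry_out --plan '[{"rot": [0, 0, 0], "xyz": [0, 0, -0.035], "grip": 0}, {"rot": [0, 0, 0], "xyz": [0, 0, -0.035], "grip": 0}, {"rot": [0, 0, 0], "xyz": [0, 0, -0.035], "grip": 0}, {"rot": [0, 0, 0], "xyz": [0, 0, -0.035], "grip": 0}, {"rot": [0, 0, 0], "xyz": [0, 0, -0.035], "grip": 0}]'

```text
clock: 7.7
tool_pos: [0.4626, -0.0191, 0.1599]
eef_rot: [0.727, 0.687, -0.001, -0.001]
contact_force: [0.1, 0.0, -0.1]
opening: 1.001
finger_force: 0.0
```

```bash
python3 - <<'E'
from h import *
for i in range(4): r.snapshot("top")
snap("seat",(230,110,400,260),4)
st=ld("seat")
print("spig tip/base pred",proj("seat",(230,110),4,[[.4635,-.0168,.054],[.4635,-.0168,.046]]).round(1).tolist(),"foot",proj("seat",(230,110),4,rect(.465,-.0168,1.5145,.09,.09,.014)).round().tolist())
print([r.camera_params("wrist")["hand_eye"][:3,3].round(4).tolist() for i in range(3)])
go([.456,.259,.16],np.radians(-3.23))
E
```

```text
pose [ 0.463  -0.0187  0.1601] qd 0.008
spig tip/base pred [[364.9, 336.7], [365.0, 324.0]] foot [[149.0, 63.0], [597.0, 63.0], [577.0, 477.0], [168.0, 477.0]]
[[0.0806, 0.001, -0.1446], [0.0806, 0.001, -0.1446], [0.0806, 0.001, -0.1446]]
xyz [ 2.768e-01 -2.250e-02  2.000e-04] rot [-0.0019  0.0002  0.0008] q7 -0.62
```

View pics/seat.png

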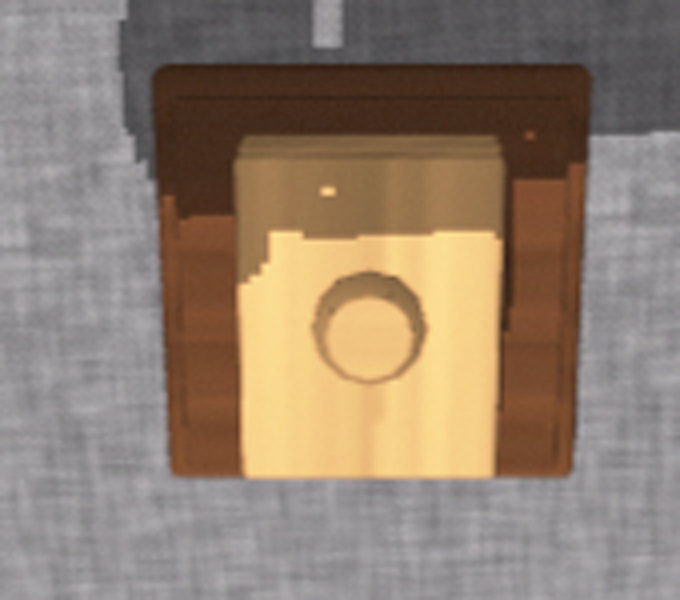

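carry_out --plan '[{"rot": [0, 0, 0], "xyz": [0.277, -0.0225, 0], "grip": 0}, {"rot": [0, 0, 0], "xyz": [0.277, -0.0225, 0], "grip": 0}, {"rot": [0, 0, 0], "xyz": [0.277, -0.0225, 0], "grip": 0}, {"rot": [0, 0, 0], "xyz": [0.277, -0.0225, 0], "grip": 0}, {"rot": [0, 0, 0], "xyz": [0.277, -0.0225, 0], "grip": 0}, {"rot": [0, 0, 0], "xyz": [0.277, -0.0225, 0], "grip": 0}, {"rot": [0, 0, 0], "xyz": [0.277, -0.0225, 0], "grip": 0}, {"rot": [0, 0, 0], "xyz": [0.277, -0.0225, 0], "grip": 0}]'

```text
clock: 8.62
tool_pos: [0.4553, 0.2682, 0.1612]
eef_rot: [0.723, 0.691, 0.003, -0.002]
contact_force: [0.1, 0.7, 0.7]
opening: 1.0
finger_force: 0.0
```

```bash
cat >> h.py <<'E'
def crop2w(name,box,k,u,v,z):
    return px2w("wrist",(u+.5)/k-.5+box[0],(v+.5)/k-.5+box[1],z,ld(name))
E
python3 - <<'E'
from h import *
for i in range(7): r.snapshot("top")
snap("disc",(230,110,400,260),4)
print("S_v",crop2w("seat",(230,110),4,369.5,340,.054))
E
```

```text
pose [0.4569 0.2571 0.1609] qd 0.007
S_v [ 0.46431345 -0.01748256  0.054     ]
```

View pics/disc.png

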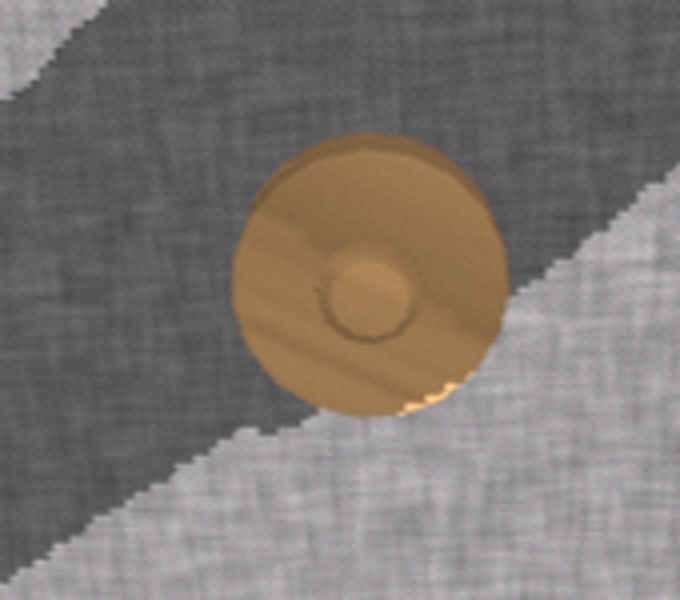

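Disc spigot tip centred at crop (370,296).

```bash
python3 - <<'E'
from h import *
d=crop2w("disc",(230,110),4,370,296,.032); e=crop2w("disc",(230,110),4,370.5,283,.024); print(d,e)
p=(d+e)/2; go([p[0]-.0008,p[1],.006],np.radians(-3.23))
E
```

```text
[0.45873746 0.26006944 0.032     ] [0.45888437 0.2605459  0.024     ]
xyz [0.0032 0.0009 0.155 ] rot [-0.0001  0.0011 -0.0019] q7 -1.04
```

carry_out --plan '[{"rot": [0, 0, 0], "xyz": [0.003, 0.001, 0.04], "grip": 0}, {"rot": [0, 0, 0], "xyz": [0.003, 0.001, 0.08], "grip": 0}, {"rot": [0, 0, 0], "xyz": [0.003, 0.001, 0.11], "grip": 0}, {"rot": [0, 0, 0], "xyz": [0.003, 0.001, 0.13], "grip": 0}, {"rot": [0, 0, 0], "xyz": [0.003, 0.001, 0.145], "grip": 0}, {"rot": [0, 0, 0], "xyz": [0.003, 0.001, 0.155], "grip": 0}, {"rot": [0, 0, 0], "xyz": [0.003, 0.001, 0.155], "grip": 0}, {"rot": [0, 0, 0], "xyz": [0.003, 0.001, 0.155], "grip": 0}]'

```text
clock: 9.68
tool_pos: [0.458, 0.2616, 0.0062]
eef_rot: [0.727, 0.687, -0.0, 0.0]
contact_force: [-0.2, 0.0, 0.3]
opening: 0.998
finger_force: 0.0
```

carry_out --plan '[{"rot": [0, 0, 0], "xyz": [0, 0, 0], "grip": 255}, {"rot": [0, 0, 0], "xyz": [0, 0, 0], "grip": 255}, {"rot": [0, 0, 0], "xyz": [0, 0, 0], "grip": 255}, {"rot": [0, 0, 0], "xyz": [0, 0, 0], "grip": 255}, {"rot": [0, 0, 0], "xyz": [0, 0, 0], "grip": 255}, {"rot": [0, 0, 0], "xyz": [0, 0, 0], "grip": 255}, {"rot": [0, 0, 0], "xyz": [0, 0, 0], "grip": 255}, {"rot": [0, 0, 0], "xyz": [0, 0, 0], "grip": 255}]'

```text
clock: 10.35
tool_pos: [0.4581, 0.2621, 0.0066]
eef_rot: [0.727, 0.687, 0.0, 0.0]
contact_force: [0.7, -0.7, 5.7]
opening: 0.654
finger_force: 25.2
```

```bash
cat >> h.py <<'E'
def held(pv,S,z):
    """pv: vision xy of piece; S: spigot (x true, y vision); aim TCP over the spigot at height z"""
    st=r.get_state(); t=st["tool_pos"]; M=R.from_quat(st["eef_rot"]).as_matrix()
    o=M[:,0]@(np.array([pv[0]-.0008,pv[1],0])-[t[0],t[1],0]); x=M[:,0]*o
    print("TCP",t.round(4),"piece at tool x",o.round(4),"open",(st["opening"]*88).round(1),"F",st["finger_force"])
    tg=[S[0]-x[0],S[1]-x[1],z]; print("target",np.round(tg,4)); go(tg,np.radians(-3.23))
E
python3 - <<'E'
from h import *
held((.4588,.2603),(.4635,-.0173),.12)
E
```

```text
Traceback (most recent call last):
  File "h.py", line 43, in held
    print("TCP",t.round(4),"piece at tool x",o.round(4),"open",(st["opening"]*88).round(1),"F",st["finger_force"])
                                                               ^^^^^^^^^^^^^^^^^^^^^^^^
AttributeError: 'float' object has no attribute 'round'
```

```bash
sed -i 's/(st\["opening"\]\*88).round(1)/round(float(st["opening"])*88,1)/' h.py; python3 - <<'E'
from h import *
held((.4588,.2603),(.4635,-.0173),.12)
E
```

```text
TCP [0.4581 0.2621 0.0066] piece at tool x -0.0018 open 57.5 F 25.20918180118315
target [ 0.4636 -0.0155  0.12  ]
xyz [-0.2768  0.0211 -0.1135] rot [ 0.0009 -0.0003  0.0002] q7 -1.16
```

Lift straight first, then travel.

carry_out --plan '[{"rot": [0, 0, 0], "xyz": [0, 0, -0.02], "grip": 255}, {"rot": [0, 0, 0], "xyz": [0, 0, -0.06], "grip": 255}, {"rot": [0, 0, 0], "xyz": [0, 0, -0.1], "grip": 255}, {"rot": [0, 0, 0], "xyz": [-0.04, 0.003, -0.1135], "grip": 255}, {"rot": [0, 0, 0], "xyz": [-0.08, 0.006, -0.1135], "grip": 255}, {"rot": [0, 0, 0], "xyz": [-0.12, 0.009, -0.1135], "grip": 255}, {"rot": [0, 0, 0], "xyz": [-0.16, 0.012, -0.1135], "grip": 255}, {"rot": [0, 0, 0], "xyz": [-0.2, 0.015, -0.1135], "grip": 255}]'

```text
clock: 11.02
tool_pos: [0.4612, 0.0596, 0.1197]
eef_rot: [0.726, 0.687, -0.0, 0.0]
contact_force: [1.7, -0.8, -0.7]
opening: 0.652
finger_force: 25.2
```

carry_out --plan '[{"rot": [0, 0, 0], "xyz": [-0.04, 0.003, 0], "grip": 255}, {"rot": [0, 0, 0], "xyz": [-0.07, 0.006, 0], "grip": 255}, {"rot": [0, 0, 0], "xyz": [-0.077, 0.006, 0], "grip": 255}, {"rot": [0, 0, 0], "xyz": [-0.077, 0.006, 0], "grip": 255}, {"rot": [0, 0, 0], "xyz": [-0.077, 0.006, 0], "grip": 255}, {"rot": [0, 0, 0], "xyz": [-0.077, 0.006, 0], "grip": 255}, {"rot": [0, 0, 0], "xyz": [-0.077, 0.006, 0], "grip": 255}, {"rot": [0, 0, 0], "xyz": [-0.077, 0.006, 0], "grip": 255}]'

```text
clock: 11.68
tool_pos: [0.4634, -0.0139, 0.1196]
eef_rot: [0.726, 0.688, 0.0, -0.0]
contact_force: [0.6, -0.2, -1.5]
opening: 0.648
finger_force: 25.2
```

```bash
python3 - <<'E'
from h import *
for i in range(6): r.snapshot("top")
snap("hold1"); go([.4636,-.0155,.0526],np.radians(-3.23))
st=ld("hold1");M=R.from_quat(st["eef_rot"]).as_matrix();q=lambda p:w2px("wrist",st["tool_pos"]+M@np.array(p),st).round(1)
print("disc spigot tip pred",q([-.0018,.0008,-.0254]))
E
```

```text
pose [ 0.4633 -0.0155  0.1196] qd 0.004
xyz [0.0002 0.0003 0.067 ] rot [0.     0.0001 0.0007] q7 -0.72
disc spigot tip pred [320.8 304.2]
```

View pics/hold1.png

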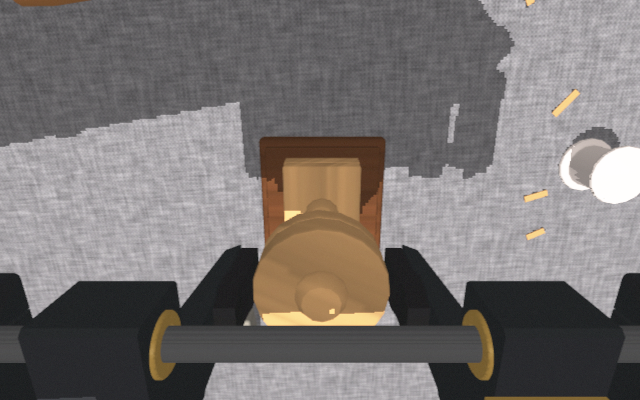

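carry_out --plan '[{"rot": [0, 0, 0], "xyz": [0, 0.0003, 0.02], "grip": 255}, {"rot": [0, 0, 0], "xyz": [0, 0.0003, 0.04], "grip": 255}, {"rot": [0, 0, 0], "xyz": [0, 0.0003, 0.05], "grip": 255}, {"rot": [0, 0, 0], "xyz": [0, 0.0003, 0.055], "grip": 255}, {"rot": [0, 0, 0], "xyz": [0, 0.0003, 0.059], "grip": 255}, {"rot": [0, 0, 0], "xyz": [0, 0.0003, 0.062], "grip": 255}, {"rot": [0, 0, 0], "xyz": [0, 0.0003, 0.064], "grip": 255}, {"rot": [0, 0, 0], "xyz": [0, 0.0003, 0.064], "grip": 255}]'

```text
clock: 12.7
tool_pos: [0.4637, -0.0158, 0.0557]
eef_rot: [0.727, 0.687, 0.0, 0.0]
contact_force: [-0.3, -0.4, -0.7]
opening: 0.65
finger_force: 25.2
```

carry_out --plan '[{"rot": [0, 0, 0], "xyz": [0, 0, 0.0015], "grip": 255}, {"rot": [0, 0, 0], "xyz": [0, 0, 0.003], "grip": 255}, {"rot": [0, 0, 0], "xyz": [0, 0, 0.0035], "grip": 255}, {"rot": [0, 0, 0], "xyz": [0, 0, 0.0035], "grip": 255}, {"rot": [0, 0, 0], "xyz": [0, 0, 0.0035], "grip": 255}, {"rot": [0, 0, 0], "xyz": [0, 0, 0.0035], "grip": 255}]'

```text
clock: 13.2
tool_pos: [0.4638, -0.0158, 0.0526]
eef_rot: [0.727, 0.687, 0.0, 0.0]
contact_force: [-0.6, 0.4, 5.8]
opening: 0.65
finger_force: 25.2
```

carry_out --plan '[{"rot": [0, 0, 0], "xyz": [0, 0, 0], "grip": 70}, {"rot": [0, 0, 0], "xyz": [0, 0, 0], "grip": 40}, {"rot": [0, 0, 0], "xyz": [0, 0, 0], "grip": 0}, {"rot": [0, 0, 0], "xyz": [0, 0, 0], "grip": 0}, {"rot": [0, 0, 0], "xyz": [0, 0, 0], "grip": 0}, {"rot": [0, 0, 0], "xyz": [0, 0, -0.02], "grip": 0}, {"rot": [0, 0, 0], "xyz": [0, 0, -0.06], "grip": 0}, {"rot": [0, 0, 0], "xyz": [0, 0, -0.1], "grip": 0}]'

```text
clock: 13.87
tool_pos: [0.4622, -0.0158, 0.1524]
eef_rot: [0.726, 0.687, -0.002, -0.001]
contact_force: [1.7, -1.0, -0.0]
opening: 0.999
finger_force: 0.0
```

```bash
python3 - <<'E'
from h import *
for i in range(4): r.snapshot("top")
snap("s2"); go([.639,.135,.16],np.radians(-3.23))
E
```

```text
pose [ 0.4641 -0.0161  0.1529] qd 0.045
xyz [ 0.1609  0.1669 -0.0082] rot [-0.0002  0.0004 -0.0002] q7 -0.69
```

carry_out --plan '[{"rot": [0, 0, 0], "xyz": [0.161, 0.167, -0.008], "grip": 0}, {"rot": [0, 0, 0], "xyz": [0.161, 0.167, -0.008], "grip": 0}, {"rot": [0, 0, 0], "xyz": [0.161, 0.167, -0.008], "grip": 0}, {"rot": [0, 0, 0], "xyz": [0.161, 0.167, -0.008], "grip": 0}, {"rot": [0, 0, 0], "xyz": [0.161, 0.167, -0.008], "grip": 0}, {"rot": [0, 0, 0], "xyz": [0.161, 0.167, -0.008], "grip": 0}, {"rot": [0, 0, 0], "xyz": [0.161, 0.167, -0.008], "grip": 0}, {"rot": [0, 0, 0], "xyz": [0.161, 0.167, -0.008], "grip": 0}]'

```text
clock: 14.78
tool_pos: [0.6383, 0.1366, 0.1574]
eef_rot: [0.726, 0.688, -0.002, -0.001]
contact_force: [-1.3, -0.3, -0.9]
opening: 1.002
finger_force: 0.0
```

```bash
python3 - <<'E'
from h import *
for i in range(8): r.snapshot("top")
snap("col",(220,100,420,260),4)
im=np.hstack([cv2.imread("pics/col.png")[:,160:700][:480],]) 
# s2 spigot crop beside it
s=cv2.imread("pics/s2.png")[180:310,270:370]; s=cv2.resize(s,None,fx=2.5,fy=2.5,interpolation=cv2.INTER_CUBIC)
c=np.zeros((480,800,3),np.uint8); c[:,:540]=im[:480]; c[:325,545:795]=s; cv2.imwrite("pics/both.png",c)
print([w2px("wrist",p,ld("s2")).round(1) for p in ([.4638,-.0176,.078],[.4638,-.0176,.070])])
E
```

```text
pose [0.639  0.1347 0.1602] qd 0.007
[array([319.2, 213.1]), array([319.3, 208.9])]
```

View pics/both.png

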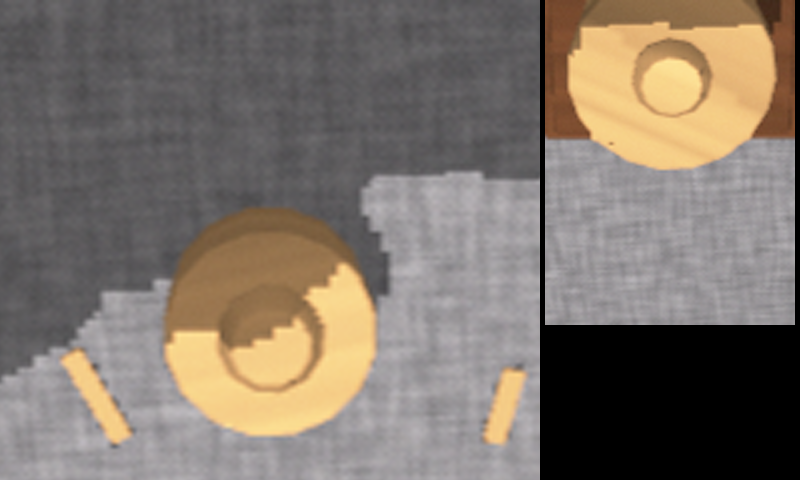

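Collar spigot tip at crop (431,345), rim centre (431,334); the disc's spigot in the inset is within 1 px of prediction, so the disc is seated.

```bash
python3 - <<'E'
from h import *
d=crop2w("col",(220,100),4,431,345,.036); e=crop2w("col",(220,100),4,431,334,.028); print(d,e)
p=(d+e)/2; go([p[0]-.0008,p[1],.008],np.radians(-3.23))
E
```

```text
[0.64489294 0.13705586 0.036     ] [0.64502118 0.13703158 0.028     ]
xyz [0.0025 0.0049 0.1523] rot [ 0.0001  0.0004 -0.0002] q7 -0.71
```

carry_out --plan '[{"rot": [0, 0, 0], "xyz": [0.0025, 0.005, 0.04], "grip": 0}, {"rot": [0, 0, 0], "xyz": [0.0025, 0.005, 0.08], "grip": 0}, {"rot": [0, 0, 0], "xyz": [0.0025, 0.005, 0.11], "grip": 0}, {"rot": [0, 0, 0], "xyz": [0.0025, 0.005, 0.13], "grip": 0}, {"rot": [0, 0, 0], "xyz": [0.0025, 0.005, 0.145], "grip": 0}, {"rot": [0, 0, 0], "xyz": [0.0025, 0.005, 0.152], "grip": 0}, {"rot": [0, 0, 0], "xyz": [0.0025, 0.005, 0.152], "grip": 0}, {"rot": [0, 0, 0], "xyz": [0.0025, 0.005, 0.152], "grip": 0}]'

```text
clock: 15.9
tool_pos: [0.6452, 0.1381, 0.009]
eef_rot: [0.727, 0.687, 0.001, 0.0]
contact_force: [-0.1, 0.5, 0.3]
opening: 1.0
finger_force: 0.0
```

carry_out --plan '[{"rot": [0, 0, 0], "xyz": [0, 0, 0], "grip": 255}, {"rot": [0, 0, 0], "xyz": [0, 0, 0], "grip": 255}, {"rot": [0, 0, 0], "xyz": [0, 0, 0], "grip": 255}, {"rot": [0, 0, 0], "xyz": [0, 0, 0], "grip": 255}, {"rot": [0, 0, 0], "xyz": [0, 0, 0], "grip": 255}, {"rot": [0, 0, 0], "xyz": [0, 0, 0], "grip": 255}, {"rot": [0, 0, 0], "xyz": [0, 0, 0], "grip": 255}, {"rot": [0, 0, 0], "xyz": [0, 0, 0], "grip": 255}]'

```text
clock: 16.57
tool_pos: [0.6445, 0.1378, 0.0082]
eef_rot: [0.727, 0.687, 0.0, 0.0]
contact_force: [0.5, 0.1, 1.3]
opening: 0.49
finger_force: 25.0
```

carry_out --plan '[{"rot": [0, 0, 0], "xyz": [0, 0, 0], "grip": 255}, {"rot": [0, 0, 0], "xyz": [0, 0, 0], "grip": 255}]'

```text
clock: 16.73
tool_pos: [0.6445, 0.1378, 0.0082]
eef_rot: [0.727, 0.687, -0.0, 0.0]
contact_force: [0.2, -0.4, 1.6]
opening: 0.491
finger_force: 25.0
```

```bash
python3 - <<'E'
from h import *
held((.645,.1370),(.4638,-.0178),.14)
E
```

```text
TCP [0.6445 0.1378 0.0082] piece at tool x -0.0008 open 43.2 F 24.999952001671772
target [ 0.4638 -0.017   0.14  ]
xyz [-0.1647 -0.1717 -0.1318] rot [0.0001 0.0001 0.0004] q7 -0.79
```

carry_out --plan '[{"rot": [0, 0, 0], "xyz": [0, 0, -0.02], "grip": 255}, {"rot": [0, 0, 0], "xyz": [0, 0, -0.06], "grip": 255}, {"rot": [0, 0, 0], "xyz": [0, 0, -0.1], "grip": 255}, {"rot": [0, 0, 0], "xyz": [-0.005, -0.005, -0.132], "grip": 255}, {"rot": [0, 0, 0], "xyz": [-0.03, -0.031, -0.132], "grip": 255}, {"rot": [0, 0, 0], "xyz": [-0.058, -0.06, -0.132], "grip": 255}, {"rot": [0, 0, 0], "xyz": [-0.086, -0.09, -0.132], "grip": 255}, {"rot": [0, 0, 0], "xyz": [-0.114, -0.119, -0.132], "grip": 255}]'

```text
clock: 17.4
tool_pos: [0.5176, 0.0296, 0.1404]
eef_rot: [0.727, 0.687, 0.0, 0.0]
contact_force: [0.4, -0.8, -0.7]
opening: 0.493
finger_force: 25.0
```

carry_out --plan '[{"rot": [0, 0, 0], "xyz": [-0.025, -0.026, 0], "grip": 255}, {"rot": [0, 0, 0], "xyz": [-0.045, -0.047, 0], "grip": 255}, {"rot": [0, 0, 0], "xyz": [-0.051, -0.053, 0], "grip": 255}, {"rot": [0, 0, 0], "xyz": [-0.051, -0.053, 0], "grip": 255}, {"rot": [0, 0, 0], "xyz": [-0.051, -0.053, 0], "grip": 255}, {"rot": [0, 0, 0], "xyz": [-0.051, -0.053, 0], "grip": 255}, {"rot": [0, 0, 0], "xyz": [-0.051, -0.053, 0], "grip": 255}, {"rot": [0, 0, 0], "xyz": [-0.051, -0.053, 0], "grip": 255}]'

```text
clock: 18.07
tool_pos: [0.4647, -0.0161, 0.14]
eef_rot: [0.726, 0.688, 0.001, 0.0]
contact_force: [0.8, -1.1, -0.8]
opening: 0.491
finger_force: 25.0
```

```bash
python3 - <<'E'
from h import *
for i in range(8): r.snapshot("top")
snap("hold2"); go([.4638,-.0170,.0782],np.radians(-3.23))
E
```

```text
pose [ 0.4635 -0.0172  0.1401] qd 0.003
xyz [0.0003 0.0003 0.0619] rot [0.     0.0001 0.0004] q7 -0.71
```

carry_out --plan '[{"rot": [0, 0, 0], "xyz": [0.0003, 0.0003, 0.02], "grip": 255}, {"rot": [0, 0, 0], "xyz": [0.0003, 0.0003, 0.038], "grip": 255}, {"rot": [0, 0, 0], "xyz": [0.0003, 0.0003, 0.047], "grip": 255}, {"rot": [0, 0, 0], "xyz": [0.0003, 0.0003, 0.051], "grip": 255}, {"rot": [0, 0, 0], "xyz": [0.0003, 0.0003, 0.054], "grip": 255}, {"rot": [0, 0, 0], "xyz": [0.0003, 0.0003, 0.057], "grip": 255}, {"rot": [0, 0, 0], "xyz": [0.0003, 0.0003, 0.059], "grip": 255}, {"rot": [0, 0, 0], "xyz": [0.0003, 0.0003, 0.059], "grip": 255}]'

```text
clock: 19.18
tool_pos: [0.464, -0.017, 0.0812]
eef_rot: [0.727, 0.687, 0.0, 0.0]
contact_force: [-0.2, 0.1, -0.7]
opening: 0.494
finger_force: 25.0
```

carry_out --plan '[{"rot": [0, 0, 0], "xyz": [0, 0, 0.0015], "grip": 255}, {"rot": [0, 0, 0], "xyz": [0, 0, 0.003], "grip": 255}, {"rot": [0, 0, 0], "xyz": [0, 0, 0.0035], "grip": 255}, {"rot": [0, 0, 0], "xyz": [0, 0, 0.0035], "grip": 255}, {"rot": [0, 0, 0], "xyz": [0, 0, 0.0035], "grip": 255}, {"rot": [0, 0, 0], "xyz": [0, 0, 0.0035], "grip": 255}]'

```text
clock: 19.68
tool_pos: [0.4641, -0.0171, 0.078]
eef_rot: [0.727, 0.687, 0.0, 0.0]
contact_force: [0.7, 0.3, 6.3]
opening: 0.494
finger_force: 25.0
```

carry_out --plan '[{"rot": [0, 0, 0], "xyz": [0, 0, 0], "grip": 110}, {"rot": [0, 0, 0], "xyz": [0, 0, 0], "grip": 70}, {"rot": [0, 0, 0], "xyz": [0, 0, 0], "grip": 30}, {"rot": [0, 0, 0], "xyz": [0, 0, 0], "grip": 0}, {"rot": [0, 0, 0], "xyz": [0, 0, 0], "grip": 0}, {"rot": [0, 0, 0], "xyz": [0, 0, -0.02], "grip": 0}, {"rot": [0, 0, 0], "xyz": [0, 0, -0.06], "grip": 0}, {"rot": [0, 0, 0], "xyz": [0, 0, -0.1], "grip": 0}]'

```text
clock: 20.35
tool_pos: [0.4624, -0.017, 0.1779]
eef_rot: [0.726, 0.687, -0.002, -0.001]
contact_force: [1.1, -0.4, -0.5]
opening: 1.001
finger_force: 0.0
```

```bash
python3 - <<'E'
from h import *
for i in range(5): r.snapshot("top")
snap("s3"); go([.460,-.259,.17],np.radians(-3.23))
E
```

```text
pose [ 0.4634 -0.0175  0.1773] qd 0.029
xyz [-0.2414  0.0106  0.0069] rot [-0.0018  0.0007  0.0002] q7 -0.67
```

carry_out --plan '[{"rot": [0, 0, 0], "xyz": [-0.241, 0.011, 0.007], "grip": 0}, {"rot": [0, 0, 0], "xyz": [-0.241, 0.011, 0.007], "grip": 0}, {"rot": [0, 0, 0], "xyz": [-0.241, 0.011, 0.007], "grip": 0}, {"rot": [0, 0, 0], "xyz": [-0.241, 0.011, 0.007], "grip": 0}, {"rot": [0, 0, 0], "xyz": [-0.241, 0.011, 0.007], "grip": 0}, {"rot": [0, 0, 0], "xyz": [-0.241, 0.011, 0.007], "grip": 0}, {"rot": [0, 0, 0], "xyz": [-0.241, 0.011, 0.007], "grip": 0}, {"rot": [0, 0, 0], "xyz": [-0.241, 0.011, 0.007], "grip": 0}]'

```text
clock: 21.32
tool_pos: [0.4597, -0.2602, 0.1685]
eef_rot: [0.728, 0.685, -0.001, -0.001]
contact_force: [0.2, 0.8, -0.1]
opening: 1.001
finger_force: 0.0
```

```bash
python3 - <<'E'
from h import *
for i in range(8): r.snapshot("top")
snap("fin",(220,90,355,250),3.5)
s=cv2.imread("pics/s3.png")[170:290,270:370]; s=cv2.resize(s,None,fx=3,fy=3,interpolation=cv2.INTER_CUBIC)
a=cv2.imread("pics/fin.png"); c=np.zeros((560,800,3),np.uint8); c[:,:a.shape[1]]=a; c[:360,490:790]=s; cv2.imwrite("pics/both2.png",c)
print([w2px("wrist",p,ld("s3")).round(1) for p in ([.464,-.0179,.106],)])
for z,d in((0,.04),(.03,.04),(.045,.038),(.06,0)):print(z,proj("fin",(220,90),3.5,[[.46,-.259,z],[.46-d/2,-.259,z],[.46+d/2,-.259,z]]).round().tolist())
E
```

```text
pose [ 0.4616 -0.2572  0.1707] qd 0.006
[array([320.7, 213.3])]
0 [[346.0, 305.0], [270.0, 309.0], [423.0, 301.0]]
0.03 [[346.0, 337.0], [262.0, 341.0], [430.0, 332.0]]
0.045 [[345.0, 355.0], [261.0, 359.0], [429.0, 351.0]]
0.06 [[344.0, 375.0], [344.0, 375.0], [344.0, 375.0]]
```

View pics/both2.png

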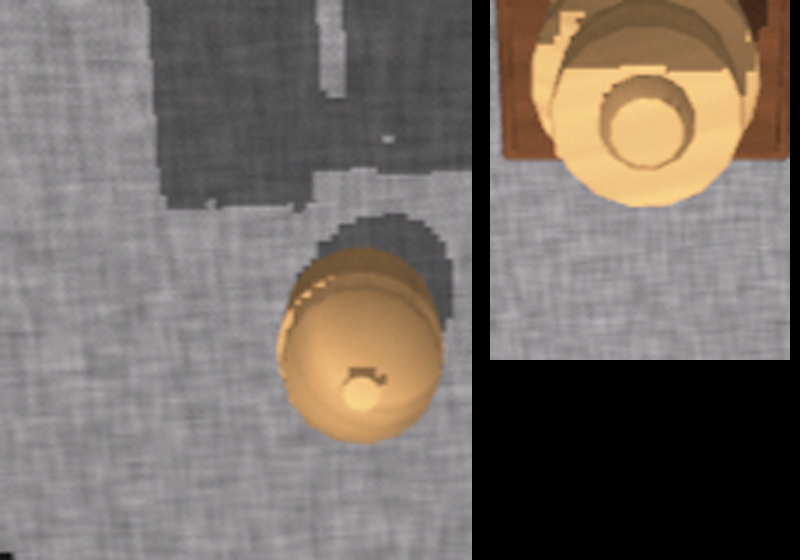

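Finial tip at crop (361,394); collar spigot (inset) matches its prediction within 1 px, so the collar is seated.

```bash
python3 - <<'E'
from h import *
d=crop2w("fin",(220,90),3.5,361,394,.06); print(d)
go([d[0]-.0008,d[1],.008],np.radians(-3.23))
E
```

```text
[ 0.46333448 -0.26338702  0.06      ]
xyz [-0.0058  0.0014  0.1627] rot [0.     0.     0.0019] q7 -0.18
```

carry_out --plan '[{"rot": [0, 0, 0], "xyz": [-0.006, 0.0015, 0.04], "grip": 0}, {"rot": [0, 0, 0], "xyz": [-0.006, 0.0015, 0.08], "grip": 0}, {"rot": [0, 0, 0], "xyz": [-0.006, 0.0015, 0.115], "grip": 0}, {"rot": [0, 0, 0], "xyz": [-0.006, 0.0015, 0.14], "grip": 0}, {"rot": [0, 0, 0], "xyz": [-0.006, 0.0015, 0.155], "grip": 0}, {"rot": [0, 0, 0], "xyz": [-0.006, 0.0015, 0.162], "grip": 0}, {"rot": [0, 0, 0], "xyz": [-0.006, 0.0015, 0.162], "grip": 0}, {"rot": [0, 0, 0], "xyz": [-0.006, 0.0015, 0.162], "grip": 0}]'

```text
clock: 22.43
tool_pos: [0.4629, -0.2642, 0.0091]
eef_rot: [0.726, 0.687, 0.0, 0.0]
contact_force: [-0.5, 0.6, 1.7]
opening: 0.996
finger_force: 0.0
```

carry_out --plan '[{"rot": [0, 0, 0], "xyz": [0, 0, 0], "grip": 255}, {"rot": [0, 0, 0], "xyz": [0, 0, 0], "grip": 255}, {"rot": [0, 0, 0], "xyz": [0, 0, 0], "grip": 255}, {"rot": [0, 0, 0], "xyz": [0, 0, 0], "grip": 255}, {"rot": [0, 0, 0], "xyz": [0, 0, 0], "grip": 255}, {"rot": [0, 0, 0], "xyz": [0, 0, 0], "grip": 255}, {"rot": [0, 0, 0], "xyz": [0, 0, 0], "grip": 255}, {"rot": [0, 0, 0], "xyz": [0, 0, 0], "grip": 255}]'

```text
clock: 23.1
tool_pos: [0.4625, -0.2644, 0.0087]
eef_rot: [0.727, 0.687, 0.0, 0.0]
contact_force: [0.0, -0.4, 1.1]
opening: 0.442
finger_force: 25.0
```

carry_out --plan '[{"rot": [0, 0, 0], "xyz": [0, 0, 0], "grip": 255}, {"rot": [0, 0, 0], "xyz": [0, 0, 0], "grip": 255}, {"rot": [0, 0, 0], "xyz": [0, 0, 0], "grip": 255}]'

```text
clock: 23.35
tool_pos: [0.4625, -0.2644, 0.0087]
eef_rot: [0.727, 0.687, -0.0, 0.0]
contact_force: [-1.3, -0.6, 1.2]
opening: 0.449
finger_force: 25.0
```

```bash
python3 - <<'E'
from h import *
held((.4633,-.2634),(.4640,-.0181),.16)
E
```

```text
TCP [ 0.4625 -0.2644  0.0087] piece at tool x 0.001 open 39.5 F 25.00000661762897
target [ 0.4639 -0.0191  0.16  ]
xyz [ 0.245  -0.0123 -0.1514] rot [0.0001 0.0001 0.0004] q7 -0.38
```

carry_out --plan '[{"rot": [0, 0, 0], "xyz": [0, 0, -0.02], "grip": 255}, {"rot": [0, 0, 0], "xyz": [0, 0, -0.06], "grip": 255}, {"rot": [0, 0, 0], "xyz": [0, 0, -0.1], "grip": 255}, {"rot": [0, 0, 0], "xyz": [0, 0, -0.14], "grip": 255}, {"rot": [0, 0, 0], "xyz": [0.036, -0.002, -0.1515], "grip": 255}, {"rot": [0, 0, 0], "xyz": [0.076, -0.004, -0.1515], "grip": 255}, {"rot": [0, 0, 0], "xyz": [0.116, -0.006, -0.1515], "grip": 255}, {"rot": [0, 0, 0], "xyz": [0.156, -0.008, -0.1515], "grip": 255}]'

```text
clock: 24.02
tool_pos: [0.4629, -0.107, 0.1605]
eef_rot: [0.727, 0.686, 0.0, 0.0]
contact_force: [0.3, 0.9, -0.4]
opening: 0.446
finger_force: 25.0
```

carry_out --plan '[{"rot": [0, 0, 0], "xyz": [0.04, -0.002, 0], "grip": 255}, {"rot": [0, 0, 0], "xyz": [0.07, -0.004, 0], "grip": 255}, {"rot": [0, 0, 0], "xyz": [0.085, -0.004, 0], "grip": 255}, {"rot": [0, 0, 0], "xyz": [0.089, -0.0043, 0], "grip": 255}, {"rot": [0, 0, 0], "xyz": [0.089, -0.0043, 0], "grip": 255}, {"rot": [0, 0, 0], "xyz": [0.089, -0.0043, 0], "grip": 255}, {"rot": [0, 0, 0], "xyz": [0.089, -0.0043, 0], "grip": 255}, {"rot": [0, 0, 0], "xyz": [0.089, -0.0043, 0], "grip": 255}]'

```text
clock: 24.68
tool_pos: [0.4637, -0.0209, 0.1599]
eef_rot: [0.728, 0.686, -0.001, 0.0]
contact_force: [-0.3, -0.4, -0.6]
opening: 0.444
finger_force: 25.0
```

```bash
python3 - <<'E'
from h import *
for i in range(8): r.snapshot("top")
go([.4639,-.0191,.1067],np.radians(-3.23))
E
```

```text
xyz [0.0001 0.     0.0534] rot [-0.      0.0001  0.0002] q7 -0.7
```

carry_out --plan '[{"rot": [0, 0, 0], "xyz": [0, 0, 0.015], "grip": 255}, {"rot": [0, 0, 0], "xyz": [0, 0, 0.03], "grip": 255}, {"rot": [0, 0, 0], "xyz": [0, 0, 0.039], "grip": 255}, {"rot": [0, 0, 0], "xyz": [0, 0, 0.043], "grip": 255}, {"rot": [0, 0, 0], "xyz": [0, 0, 0.046], "grip": 255}, {"rot": [0, 0, 0], "xyz": [0, 0, 0.049], "grip": 255}, {"rot": [0, 0, 0], "xyz": [0, 0, 0.0505], "grip": 255}, {"rot": [0, 0, 0], "xyz": [0, 0, 0.0505], "grip": 255}]'

```text
clock: 25.75
tool_pos: [0.464, -0.019, 0.1097]
eef_rot: [0.727, 0.687, 0.0, 0.0]
contact_force: [0.0, -0.5, -0.8]
opening: 0.445
finger_force: 25.0
```

carry_out --plan '[{"rot": [0, 0, 0], "xyz": [0, 0, 0.0015], "grip": 255}, {"rot": [0, 0, 0], "xyz": [0, 0, 0.003], "grip": 255}, {"rot": [0, 0, 0], "xyz": [0, 0, 0.0035], "grip": 255}, {"rot": [0, 0, 0], "xyz": [0, 0, 0.0035], "grip": 255}, {"rot": [0, 0, 0], "xyz": [0, 0, 0.0035], "grip": 255}, {"rot": [0, 0, 0], "xyz": [0, 0, 0.0035], "grip": 255}]'

```text
clock: 26.25
tool_pos: [0.4642, -0.019, 0.1066]
eef_rot: [0.727, 0.687, 0.0, 0.0]
contact_force: [0.2, -1.0, 5.3]
opening: 0.445
finger_force: 25.0
```

Seated (z 0.1066, reaction 5 N). Release and retreat.

carry_out --plan '[{"rot": [0, 0, 0], "xyz": [0, 0, 0], "grip": 120}, {"rot": [0, 0, 0], "xyz": [0, 0, 0], "grip": 80}, {"rot": [0, 0, 0], "xyz": [0, 0, 0], "grip": 40}, {"rot": [0, 0, 0], "xyz": [0, 0, 0], "grip": 0}, {"rot": [0, 0, 0], "xyz": [0, 0, 0], "grip": 0}, {"rot": [0, 0, 0], "xyz": [0, 0, -0.02], "grip": 0}, {"rot": [0, 0, 0], "xyz": [0, 0, -0.06], "grip": 0}, {"rot": [0, 0, 0], "xyz": [0, 0, -0.1], "grip": 0}]'

```text
clock: 26.92
tool_pos: [0.4625, -0.0189, 0.2064]
eef_rot: [0.726, 0.687, -0.001, -0.002]
contact_force: [0.8, -0.9, -0.1]
opening: 0.997
finger_force: 0.0
```

carry_out --plan '[{"rot": [0, 0, 0], "xyz": [0, 0, -0.03], "grip": 0}, {"rot": [0, 0, 0], "xyz": [-0.04, 0, -0.03], "grip": 0}, {"rot": [0, 0, 0], "xyz": [-0.08, 0, -0.03], "grip": 0}, {"rot": [0, 0, 0], "xyz": [-0.12, 0, -0.03], "grip": 0}, {"rot": [0, 0, 0], "xyz": [-0.15, 0, -0.03], "grip": 0}, {"rot": [0, 0, 0], "xyz": [-0.15, 0, -0.03], "grip": 0}, {"rot": [0, 0, 0], "xyz": [-0.15, 0, -0.03], "grip": 0}, {"rot": [0, 0, 0], "xyz": [-0.15, 0, -0.03], "grip": 0}]'

```text
clock: 27.58
tool_pos: [0.4555, -0.1679, 0.2361]
eef_rot: [0.726, 0.687, 0.0, -0.0]
contact_force: [0.1, 0.3, -0.3]
opening: 1.002
finger_force: 0.0
```

```bash
python3 - <<'E'
from h import *
for i in range(5): r.snapshot("top")
im=r.snapshot("scene")[90:290,210:430,::-1]
cv2.imwrite("pics/end.png",cv2.resize(im,None,fx=3,fy=3,interpolation=cv2.INTER_CUBIC)); print(r.get_state()["tool_pos"])
E
```

```text
[ 0.45571379 -0.16769345  0.23619235]
```

View pics/end.png

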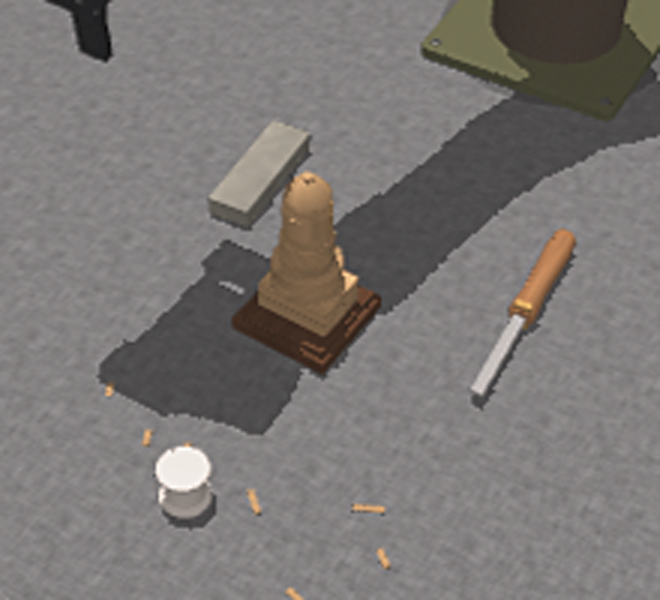

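The full stack stands upright on the foot at crop (305,270), and the spool and gouge are undisturbed.

```bash
python3 -c "
from plant import r
print(r.finish_job())"
```

```text
the job is handed in; nothing more can be done
None
```

The newel top is dry-fitted and handed in: block, disc, collar and finial are stacked in order on the foot, each reading fully home as it was set down, and the tools and other things were not touched.

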